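# Spent battery pack through the sprung flap of the return box

### The job

Hand in the spent blue battery pack that lies on the metal ledge of the return box: push the yellow self-closing flap open with one fingertip and, while that finger keeps it open, push the pack along the ledge with the other fingertip until it drops into the box. Do not open the flap by shoving the pack against it, never pick the pack up, leave the green cell and the red cap on the ledge where they are, and in the end let the flap close by itself.

Things in the scene. Friction and masses are not known exactly. Their poses are not given: they have to be found in the camera images.
- box: Battery return box, fixed; clear walls, grey frame, 265 mm (x) by 226 mm (y). Origin on the table under the middle of the sill. x is level and points from the ledge towards the flap (the way to push), y left of that, z up. Hollow, also under the ledge; floor 6 mm above the table. Grey cheeks at y = +-105 mm, x = 3 to 95 mm, and a roof strip from x = 76 mm on end 48 mm above the ledge.
- sill (a point): Middle of the free front edge of the aluminium ledge, on its flat top face, 130 mm above the table (box frame x = y = 0). The ledge runs from here back to x = -170 mm; beyond the sill is an open drop into the box. Rims 6 mm high edge the ledge's sides (inner faces y = +-105 mm) and rear (inner face x = -165 mm).
- hinge (a point): Middle of the flap's hinge line, which runs along the box's y axis, 75 mm beyond the sill and 45 mm above the ledge top. A vertical finger cannot pass beyond it.
- flap (a joint): Yellow flap angle, rad: 0 closed, grows swinging down and in, stop 1.3. 4 mm plate, y = +-98 mm, hinged at its upper far edge; closed it slopes 31 degrees down to the sill, at 1.03 it hangs plumb. A vertical finger with its tip 6 mm above the ledge, moved along +x, swings it: 0.2 rad with the finger's front 28 mm past the sill, 0.6 at 55 mm. A spring shuts it; push needed 1 to 4 N.
- flap_edge (a point): Middle of the flap's lower free edge; it moves with the flap (86 mm from the hinge).
- pack_center (a point): Centre of the spent battery pack: loose blue block, black band round it, two brass contacts, 42 mm long (its x), 30 wide, 26 high, 60 to 108 g. It lies on the ledge, length along the box's x within 0.3 rad, centre 13 mm above the ledge top, 50 to 90 mm before the sill, within 30 mm of the ledge's middle line. Once its centre is pushed past the sill it tips off and drops into the box.
- cell_center (a point): Centre of a fresh green cell standing on the ledge near a rear corner, 18 mm across, 34 mm high. To be left alone.
- cap_center (a point): Centre of a small red terminal cap lying on the ledge near the other rear corner, 20 x 28 x 14 mm. To be left alone.
Not all that is in view belongs to the job. There is more than one size of the part that bears pack_center; the job needs the middle-sized.

How it is judged:
On the way, in this order (a step that is already met when the one before it is completed fails the run):
1. a finger has pushed the flap open (more than 0.15 rad) while the pack is still on the ledge and not touching the flap (value of joint flap above 0.15 rad and contact force between the fingers and flap above 0.1 N and contact force between pack and flap below 0.05 N and z of pack_center in the frame of box above 0.135 m), for 0.1 s.
2. the pack has dropped below the sill into the box while a finger still holds the flap open (z of pack_center in the frame of box below 0.1 m and value of joint flap above 0.15 rad and contact force between the fingers and flap above 0.1 N), for 0.05 s.
At the end, for the whole second after the job is handed in: The pack lies at rest inside the box, on its floor (centre less than 60 mm above the table, between the box's walls), the flap is shut (below 0.06 rad), and the green cell and red cap stand within 15 mm of where they were (z of pack_center in the frame of box between 0 and 0.06 m and x of pack_center in the frame of box between -0.166 and 0.091 m and y of pack_center in the frame of box between -0.109 and 0.109 m and linear speed of pack below 0.02 m/s and value of joint flap below 0.06 rad and distance of each of cell_center, cap_center from where it was at the start of the episode below 0.015 m); the robot touches nothing.
It fails at once if the pack is lifted: its centre more than 10 mm higher than it lay on the ledge (z of pack_center in the frame of box above 0.153 m).
It fails at once if the green cell or the red cap is moved by more than 15 mm (distance of any of cell_center, cap_center from where it was at the start of the episode above 0.015 m).
It also fails if it takes over 38 s, if anything falls off the work surface, if the arm or the gripper's body presses on something with over 40 N, if the wrist force passes 120 N, or if a joint passes its speed limit or range.

### The arm

A 6-joint arm with a two-finger parallel gripper is mounted at the origin on the work surface. World frame = base frame: x ahead of the robot, y to its left, z up, the work surface at z = 0. Lengths are in m, angles in rad, forces in N, time in s.
With the tool pointing down it reaches from about 0.25 to 0.775 m from the base axis. Payload 4 kg.
Tool frame: the origin (TCP) lies at the centre of the arm's flange, where the gripper is bolted on; the fingertips stand 199 mm ahead of it and the grasp point (between the pads) lies 180 mm ahead of it; z points along the fingers, y is the line along which they close (so a half turn about z gives the same grasp; the last joint's range is limited). The gripper opens to 94 mm and grips with 3 to 60 N. Pads are 16 mm wide; open, the fingers measure 119 mm over their backs; the gripper's body (75 mm by 177 mm) begins 78 mm behind the grasp point.
Start: joints at [-1.24, 0.087, 1.371, -0, 1.684, -0.103], TCP at [0.231, -0.499, 0.405] pointing down, gripper open.
Joint ranges: [-3.1, 3.1], [-0.76, 2.03], [0.27, 2.55], [-1.08, 4.22], [0.17, 2.65], [-2.57, 2.57]. Speed limits (rad/s): [2.79, 2.79, 3.14, 3.14, 3.14, 3.14].

### API

Orientations are given as [roll, pitch, yaw] about the fixed x, y, z axes, in that order (R = Rz(yaw) Ry(pitch) Rx(roll)).
In Python, from bench import robot, eyes, models gives the robot as it stands.
- The arm moves only by the tool step_arm, never from a script. Its argument "commands" is a list that holds one entry, the list of rows, each a list of 7 numbers: the shift along the tool's x, y, z in mm, then the turn, a rotation vector about the tool's x, y, z in rad, then the finger opening in mm, from 0 to 94. In form: [[[tx, ty, tz, wx, wy, wz, gripper], ...]]. A call has 1 to 20 rows; each row shifts and turns the commanded pose from where the row before left it, along the tool's axes as they then stand; what a row does not reach is not made up. A row lasts 1/8 s, in which the tool goes at most 62.5 mm and 10.7 degrees, less where a joint would pass 70% of its speed; a pose out of reach is approached as far as the arm can. A call is refused whole if a number of a shift passes 62.5 or a number of a turn 0.188, either way. A call with a gripper value outside its range is refused whole. The fingers move at their own pace and stop on an object; the grip force is fixed at half the most. Time passes only in rows, so rows that do not move let the fingers close. It gives the time, the measured TCP pose, the force, the opening and the grip force at its end, in the units of the state.
- robot.get_obs(): the state, without advancing time (a new reading comes with each control period).
- eyes.snapshot(name): name is "scene" or "top" or "wrist"; returns a dict with "color" (480x640x3 uint8, red, green, blue), "camera_matrix" (3x3 intrinsics, pixels), "D" ([k1, k2, p1, p2, k3] as OpenCV has them; the pictures are not rectified), "eye" and "rotation" of the camera in the world; the wrist camera has in their place "tool_from_camera" (4x4, takes a point from camera to tool coordinates, whose origin is the TCP and whose axes are the flange's). Camera axes: x right, y up, looking along -z (the intrinsics and any distortion apply to the point x, -y, -z); pixel columns grow to the right and rows downward; lengths in m; the calibration is good to about 2 mm. A picture is of the moment at which its call begins: read the wrist's pose just before it. There is no depth.
- robot.close_job(): hands the job in; it is judged then, once.
Trained networks look in a picture, given as the dict that the camera call returned (one of the last four; its "shot" number tells which), for a name from the list of things; names that differ only in an ending like _2 or _b are one class to them, and where a whole thing is asked for, a point or a joint stands for the part that bears it (a point fixed in the world has none). Each returns a list of dicts, best first, with "confidence" (0 to 1); they miss things now and then, are a little off and sometimes report something else, mostly with a low value. They report only what shows in the picture. A call takes as long as a camera call. They do not tell look-alikes from the thing itself.
- models.masks_of(picture, query): "mask" (480x640 bool, what is visible of it) and "xy" ([column, row] in pixels, amid what is visible of it).
- models.tip_of(picture, query): "xy" ([column, row] in pixels: a listed point, or the origin of a listed thing).
The state is a dict: "time": time; "joint_positions": joint angles; "qvel": joint speeds; "joint_torque": joint torques, N m; "tool_pos": TCP position; "ee_rot": TCP orientation; "wrist_force": force on the tool from outside, world axes, zero at the start; "wrist_torque": the same for the moment, N m; "width": finger opening in m; "finger_force": force on a finger pad.
Only numpy, scipy, OpenCV 4.12 (cv2) and the standard library are available. Lean on these libraries where they do the work, as an engineer would, in place of code of your own. Each camera call takes 0.05 s, during which the arm holds its last target. There are 200 camera calls.

## Working session

There is one attempt and no reset: what is moved stays moved. The work goes in short steps, Python scripts to look and compute and a tool call to move; the robot and the scene stay as the last step left them, time stands still between calls to the robot, and variables do not carry over. Pictures are saved under pics/ and viewed, at most 10 in all, crops included, and the job is handed in when it is done.

Besides the shell and the picture viewer there is one more tool, called after "Call:" as name([rows], argument=value, ...), one row to a line, values as JSON. step_arm: Moves the arm, as the interface text tells. Its arguments: {"type":"object","properties":{"commands":{"type":"array"}},"required":["commands"]}

```bash
mkdir -p pics; ls; cat > h.py <<'E'
import numpy as np, cv2
from bench import robot, eyes, models
def save(p,n): cv2.imwrite('pics/'+n,p['color'][:,:,::-1])
def ray(p,xy):
    K=np.array(p['camera_matrix']);D=np.array(p['D'])
    u=cv2.undistortPoints(np.array([[xy]],float),K,D)[0,0]
    return np.array(p['eye']),np.array(p['rotation'])@np.array([u[0],-u[1],-1])
def onz(p,xy,z):
    e,d=ray(p,xy); return e+d*(z-e[2])/d[2]
def proj(p,X):
    c=np.array(p['rotation']).T@(np.array(X)-np.array(p['eye']))
    return cv2.projectPoints(np.array([[c[0],-c[1],-c[2]]]),np.zeros(3),np.zeros(3),np.array(p['camera_matrix']),np.array(p['D']))[0][0,0]
E
python3 - <<'E'
from h import *
for n in ['top','scene']:
    p=eyes.snapshot(n); save(p,n+'1.png'); print(n,np.round(p['eye'],3),np.round(p['rotation'],2).tolist())
    for q in ['box','sill','hinge','flap','flap_edge','pack_center','cell_center','cap_center']:
        print(q,[(np.round(r['xy'],1).tolist(),round(r['confidence'],2)) for r in models.tip_of(p,q)][:5])
E
```

```text
pics
top [0.409 0.056 0.827] [0.18, 0.03, -1.59]
box [([334.7, 208.5], 0.78)]
sill [([332.8, 188.5], 0.89), ([333.2, 185.3], 0.59)]
hinge [([344.0, 116.9], 0.87)]Traceback (most recent call last):
  File "<stdin>", line 5, in <module>
ValueError: it knows: box, cap_center, cell_center, flap_edge, hinge, pack_center, sill
```

```bash
cat >> h.py <<'E'
from scipy.spatial.transform import Rotation as Rn
def fix(p):
    if 'rotation' in p and np.shape(p['rotation'])==(3,): p=dict(p); p['rotation']=Rn.from_euler('xyz',p['rotation']).as_matrix()
    return p
E
python3 - <<'E'
from h import *
H={'sill':.13,'hinge':.175,'flap_edge':.13,'pack_center':.143,'cell_center':.147,'cap_center':.137,'box':0}
for n in ['top','scene']:
    p=eyes.snapshot(n); save(p,n+'1.png'); f=fix(p); print(n,np.round(p['eye'],3),np.round(p['rotation'],3).tolist(),p['D'])
    for q in H:
        print(q,[(np.round(r['xy'],1).tolist(),round(r['confidence'],2),np.round(onz(f,r['xy'],H[q])[:2],3).tolist()) for r in models.tip_of(p,q)][:5])
print(robot.get_obs())
E
```

```text
top [0.409 0.056 0.827] [0.185, 0.027, -1.591] [0.00634427 0.         0.         0.         0.        ]
sill [([333.2, 186.2], 0.63, [0.611, 0.051]), ([380.3, 308.2], 0.45, [0.452, -0.004])]
hinge [([344.5, 117.7], 0.85, [0.687, 0.035])]
flap_edge [([337.4, 185.5], 0.76, [0.612, 0.045])]
pack_center [([279.4, 370.6], 0.93, [0.379, 0.121]), ([304.5, 220.6], 0.79, [0.564, 0.088]), ([190.4, 232.7], 0.66, [0.552, 0.233]), ([334.5, 187.4], 0.64, [0.606, 0.049])]
cell_center [([254.3, 283.2], 0.47, [0.485, 0.151])]
cap_center []
box [([334.5, 207.0], 0.61, [0.616, 0.048])]
scene [0.994 0.219 0.651] [0.739, 0.01, 1.908] [-0.11173858  0.          0.          0.          0.        ]
sill [([298.4, 268.0], 0.68, [0.614, 0.048])]
hinge [([269.2, 281.4], 0.93, [0.681, 0.035])]
flap_edge [([296.0, 262.9], 0.78, [0.606, 0.041]), ([297.7, 267.5], 0.69, [0.614, 0.047])]
pack_center [([430.5, 325.5], 0.65, [0.658, 0.251]), ([333.8, 244.8], 0.64, [0.565, 0.087])]
cell_center [([392.1, 218.2], 0.5, [0.485, 0.159])]
cap_center [([301.6, 185.9], 0.67, [0.447, -0.01])]
box [([298.4, 264.6], 0.62, [0.512, 0.003])]
{'time': 1.0, 'joint_positions': array([-1.24012769e+00,  8.71814510e-02,  1.37069426e+00,  2.20476764e-06,
        1.68360796e+00, -1.03116674e-01]), 'qvel': array([ 1.37105212e-04, -5.74369207e-04, -6.08866225e-04, -2.46502913e-04,
       -6.78863337e-05,  4.39964868e-04]), 'joint_torque': array([-1.85416211e-03, -3.40048027e+01, -3.02606106e+01,  7.15537509e-02,
        2.36779876e-02,  3.82259643e-06]), 'tool_pos': array([ 0.23115597, -0.49906097,  0.40471894]), 'ee_rot': array([3.14148402e+00, 9.03948008e-06, 4.33785555e-01]), 'wrist_force': array([0.88998346, 0.77006628, 0.34864464]), 'wrist_torque': array([ 0.03796362,  0.00547738, -0.02306394]), 'finger_force': 0.0, 'width': 0.09389535993314292}
```

View pics/top1.png

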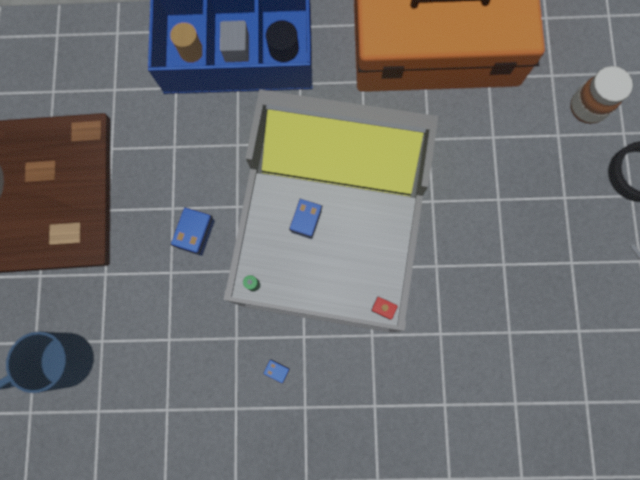

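View pics/scene1.png

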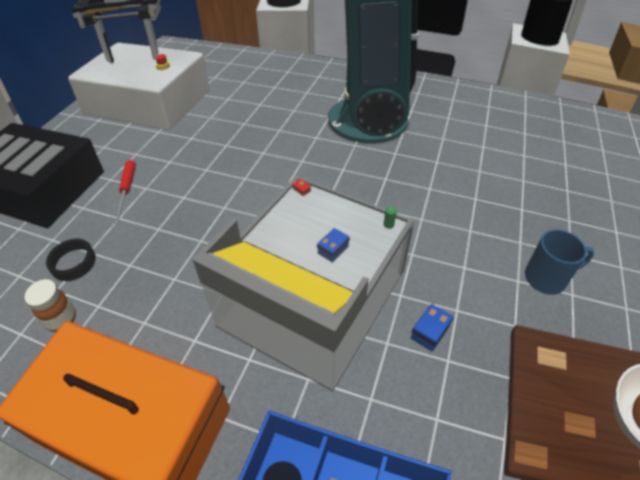

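```bash
cat > fit.py <<'E'
from h import *
from scipy.optimize import least_squares
obs=[]
for n in ['top','scene']:
    p=eyes.snapshot(n); f=fix(p); c=cv2.cvtColor(p['color'],cv2.COLOR_RGB2HSV)
    m=cv2.inRange(c,(22,120,80),(35,255,255)); m[:80]=0
    k=max(cv2.findContours(m,cv2.RETR_EXTERNAL,cv2.CHAIN_APPROX_NONE)[0],key=cv2.contourArea)
    q=cv2.approxPolyDP(cv2.convexHull(k),6,True)[:,0]; print(n,'flap quad',q.tolist())
    for r in models.masks_of(p,'pack_center')[:4]:
        kk=cv2.findContours(r['mask'].astype(np.uint8),cv2.RETR_EXTERNAL,cv2.CHAIN_APPROX_NONE)[0]
        print(np.round(r['xy']),cv2.boxPoints(cv2.minAreaRect(max(kk,key=cv2.contourArea))).round(1).tolist(), int(r['mask'].sum()))
    if n=='top':
        for xy in [(228,299),(404,327)]+q.tolist(): print(xy,onz(f,xy,.136)[:2].round(4),onz(f,xy,.175)[:2].round(4),onz(f,xy,.131)[:2].round(4))
w=eyes.snapshot('wrist'); print(np.round(w['tool_from_camera'],3).tolist(),w['camera_matrix'])
E
python3 fit.py
```

```text
top flap quad [[268, 111], [421, 134], [409, 192], [264, 170]]
[279. 374.] [[262.79998779296875, 373.3999938964844], [270.3999938964844, 358.20001220703125], [290.3999938964844, 368.20001220703125], [282.79998779296875, 383.3999938964844]] 365
[191. 231.] [[170.0, 246.0], [183.1999969482422, 206.39999389648438], [215.89999389648438, 217.3000030517578], [202.6999969482422, 256.8999938964844]] 1370
[305. 219.] [[287.29998779296875, 231.10000610351562], [298.70001220703125, 196.89999389648438], [323.6000061035156, 205.1999969482422], [312.20001220703125, 239.39999389648438]] 927
(228, 299) [0.4673 0.1858] [0.464  0.1784] [0.4677 0.1867]
(404, 327) [ 0.4282 -0.0317] [ 0.4271 -0.0268] [ 0.4283 -0.0324]
[268, 111] [0.7158 0.1348] [0.6985 0.1303] [0.718  0.1353]
[421, 134] [ 0.6773 -0.066 ] [ 0.6622 -0.0591] [ 0.6792 -0.0668]
[409, 192] [ 0.5993 -0.0464] [ 0.5886 -0.0407] [ 0.6007 -0.0472]
[264, 170] [0.6341 0.1403] [0.6214 0.1355] [0.6357 0.1409]
scene flap quad [[214, 252], [244, 242], [351, 293], [334, 312]]
[335. 242.] [[312.0, 247.0], [335.0, 224.0], [352.5, 241.5], [329.5, 264.5]] 711
[432. 328.] [[406.3999938964844, 336.29998779296875], [428.8999938964844, 300.29998779296875], [454.79998779296875, 316.5], [432.29998779296875, 352.5]] 1196
[[-0.002, 0.959, 0.283, 0.084], [1.0, 0.002, 0.001, 0.001], [0.0, 0.283, -0.959, 0.02], [0.0, 0.0, 0.0, 1.0]] [[348.34754977   0.         324.79133234]
 [  0.         348.34754977 241.25841299]
 [  0.           0.           1.        ]]
```

Call:
step_arm([
  [[0, 0, -2, 0, 0, -0.104, 94], [0, 0, -2, 0, 0, -0.104, 94], [42, -17.4, -1, 0, 0, 0, 94], [42, -17.4, -1, 0, 0, 0, 94], [42, -17.4, -1, 0, 0, 0, 94], [42, -17.4, -1, 0, 0, 0, 94], [42, -17.4, -1, 0, 0, 0, 94], [42, -17.4, -1, 0, 0, 0, 94], [42, -17.4, -1, 0, 0, 0, 94], [42, -17.4, -1, 0, 0, 0, 94], [42, -17.4, -1, 0, 0, 0, 94], [42, -17.4, -1, 0, 0, 0, 94], [42, -17.4, -1, 0, 0, 0, 94], [42, -17.4, -1, 0, 0, 0, 94], [42, -17.4, -1, 0, 0, 0, 94], [42, -17.4, -1, 0, 0, 0, 94]],
])

```text
time: 3.25
tool_pos: [0.5569, 0.0495, 0.4228]
ee_rot: [3.141, -0.0, 0.642]
wrist_force: [0.6, -0.8, -0.7]
width: 0.0937
finger_force: 0.0
```

```bash
cat >> h.py <<'E'
def wrist():
    o=robot.get_obs(); p=eyes.snapshot('wrist'); T=np.array(p['tool_from_camera']); R=Rn.from_euler('xyz',o['ee_rot']).as_matrix()
    f=dict(p); f['eye']=np.array(o['tool_pos'])+R@T[:3,3]; f['rotation']=R@T[:3,:3]
    return o,p,f
S=np.array([.6135,.048]); YAW=-.183
def tobox(w): 
    c,s=np.cos(YAW),np.sin(YAW); return (np.array([[c,s],[-s,c]])@(np.array(w)[:2]-S)*1000).round(1)
H={'sill':.13,'hinge':.175,'flap_edge':.13,'pack_center':.143,'cell_center':.147,'cap_center':.137}
E
python3 - <<'E'
from h import *
o,p,f=wrist(); save(p,'w1.png'); print(o['time'],o['tool_pos'],o['ee_rot'])
for q in H:
    print(q,[(np.round(r['xy'],1).tolist(),round(r['confidence'],2),np.round(onz(f,r['xy'],H[q])[:2],4).tolist(),tobox(onz(f,r['xy'],H[q]))) for r in models.tip_of(p,q)][:5])
E
```

```text
3.25 [0.55693729 0.04949283 0.42281091] [ 3.14111825e+00 -1.99504323e-04  6.41863783e-01]
sill [([364.5, 189.1], 0.67, [0.6131, 0.0507], array([-0.9,  2.6]))]
hinge [([468.9, 120.2], 0.67, [0.687, 0.0333], array([75. , -1.1]))]
flap_edge [([368.9, 190.5], 0.72, [0.6143, 0.0473], array([ 0.9, -0.6])), ([466.9, 122.4], 0.3, [0.6973, 0.0205], array([ 87.4, -11.7]))]
pack_center [([176.2, 284.7], 0.89, [0.4623, 0.127], array([-163. ,   50.2])), ([169.4, 71.7], 0.84, [0.5968, 0.2094], array([-45.8, 155.6]))]
cell_center [([155.7, 244.8], 0.6, [0.4844, 0.1558], array([-146.5,   82.5]))]
cap_center [([303.5, 373.7], 0.82, [0.4512, -0.0072], array([-149.5,  -83.8]))]
```

View pics/w1.png

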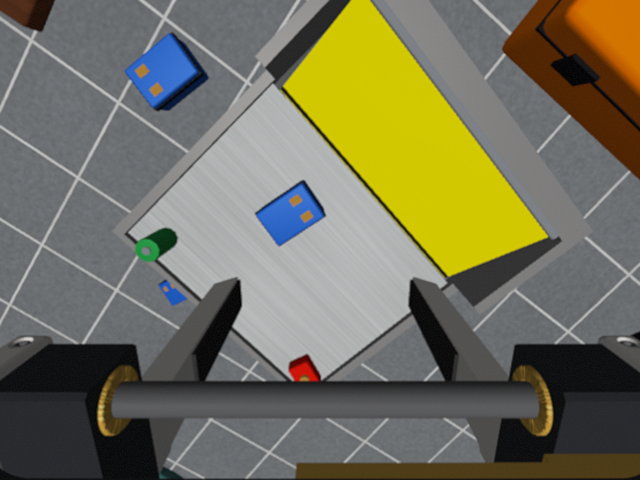

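```bash
cat >> h.py <<'E'
def pack(p,f,cx,z=.156):
    c=cv2.cvtColor(p['color'],cv2.COLOR_RGB2HSV); m=cv2.inRange(c,(100,110,130),(120,255,255))
    ks=cv2.findContours(m,cv2.RETR_EXTERNAL,cv2.CHAIN_APPROX_NONE)[0]
    k=min([k for k in ks if cv2.contourArea(k)>150],key=lambda k:np.hypot(*(cv2.minAreaRect(k)[0]-np.array(cx))))
    pts=np.array([tobox(onz(f,q,z)) for q in k[:,0].astype(float)],np.float32)
    r=cv2.minAreaRect(pts); return r,cv2.boxPoints(r).round(1).tolist()
E
python3 - <<'E'
from h import *
o,p,f=wrist(); print(pack(p,f,(290,212)))
# finger tips expected
R=Rn.from_euler('xyz',o['ee_rot']).as_matrix()
for s in (-1,1):
    X=np.array(o['tool_pos'])+R@[0,s*.05325,.199]; print(tobox(X),proj(f,X))
E
```

```text
(((-52.72120666503906, 29.9735050201416), (28.962125778198242, 40.67119216918945), 80.83056640625), [[-75.0999984741211, 18.899999618530273], [-35.0, 12.399999618530273], [-30.299999237060547, 41.0], [-70.5, 47.5]])
[-95.5  24.8] [227.68346273 294.02141655]
[-17.3 -47.6] [417.29689956 293.73783845]
```

Call:
step_arm([
  [[2.6, -2.4, 22, 0, 0, 0, 94], [0, 0, 22, 0, 0, 0, 94], [0, 0, 22, 0, 0, 0, 94], [0, 0, 15, 0, 0, 0, 94], [0, 0, 7, 0, 0, 0, 94], [0, 0, 0, 0, 0, 0, 94]],
])

```text
time: 4.4
tool_pos: [0.5569, 0.0513, 0.3346]
ee_rot: [-3.142, 0.0, 0.641]
wrist_force: [-0.2, -1.2, -0.4]
width: 0.0939
finger_force: 0.0
```

```bash
cat > look.py <<'E'
import sys
from h import *
n=sys.argv[1]; cx=eval(sys.argv[2])
o,p,f=wrist(); save(p,n); print(o['time'],o['tool_pos'],o['ee_rot'],o['wrist_force'],o['width'])
R=Rn.from_euler('xyz',o['ee_rot']).as_matrix()
for s in (-1,1):
    X=np.array(o['tool_pos'])+R@[0,s*(o['width']/2+.0063),.199]; print('finger',tobox(X),X[2].round(4),proj(f,X).round())
r=pack(p,f,cx); print(r)
E
python3 look.py w2.png '(250,230)'
```

```text
4.4 [0.55694701 0.05126341 0.33462917] [-3.14155952e+00  1.83152466e-04  6.41343695e-01] [-0.23533513 -1.20195095 -0.39151485] 0.09392420921667058
finger [-95.3  29.1] 0.1356 [228. 294.]
finger [-17.1 -43.3] 0.1356 [417. 294.]
(((-52.83872604370117, 29.925918579101562), (28.82541847229004, 40.345359802246094), 80.78107452392578), [[-75.0999984741211, 18.899999618530273], [-35.20000076293945, 12.5], [-30.600000381469727, 40.900001525878906], [-70.4000015258789, 47.400001525878906]])
```

View pics/w2.png

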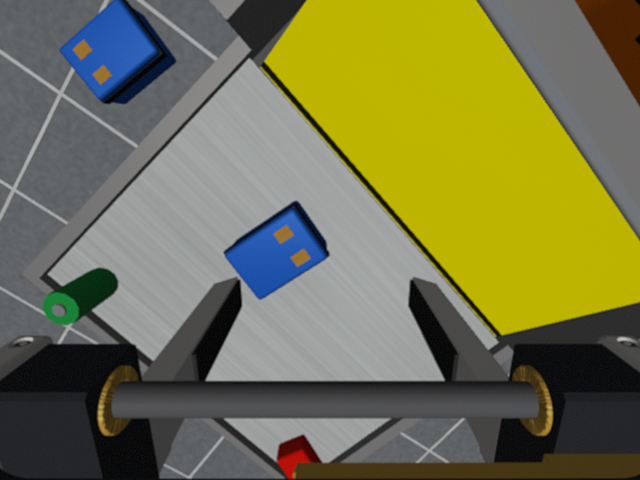

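Call:
step_arm([
  [[3.4, 3.67, 0, 0, 0, 0, 94], [3.4, 3.67, 0, 0, 0, 0, 94], [3.4, 3.67, 0, 0, 0, 0, 94], [3.4, 3.67, 0, 0, 0, 0, 94], [3.4, 3.67, 0, 0, 0, 0, 94], [3.4, 3.67, 0, 0, 0, 0, 94], [3.4, 3.67, 0, 0, 0, 0, 94], [0, 0, 0, 0, 0, 0, 94]],
])

```text
time: 5.45
tool_pos: [0.592, 0.0451, 0.3345]
ee_rot: [3.141, -0.001, 0.642]
wrist_force: [-0.2, 1.3, 0.5]
width: 0.0939
finger_force: 0.6
```

```bash
python3 look.py w3.png '(276,250)'
```

```text
5.45 [0.59196499 0.04509944 0.33449012] [ 3.14081040e+00 -6.41358855e-04  6.41596614e-01] [-0.17362975  1.27339991  0.46920398] 0.09393580694932566
finger [-59.6  29.4] 0.1354 [228. 294.]
finger [ 18.7 -42.9] 0.1355 [417. 294.]
(((-26.696979522705078, 28.993309020996094), (28.839248657226562, 40.65606689453125), 78.6063003540039), [[-49.5, 18.899999618530273], [-9.600000381469727, 10.800000190734863], [-3.9000000953674316, 39.099998474121094], [-43.79999923706055, 47.099998474121094]])
```

View pics/w3.png

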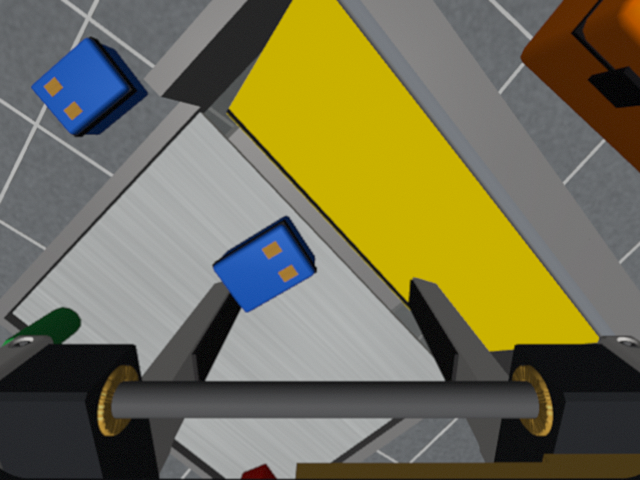

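Call:
step_arm([
  [[3.0, 4.0, 0, 0, 0, 0, 94], [3.0, 4.0, 0, 0, 0, 0, 94], [3.0, 4.0, 0, 0, 0, 0, 94], [3.0, 4.0, 0, 0, 0, 0, 94], [0, 0, 0, 0, 0, 0, 94]],
])

```text
time: 6.12
tool_pos: [0.611, 0.0394, 0.3344]
ee_rot: [3.141, 0.0, 0.642]
wrist_force: [-2.6, 0.4, -0.0]
width: 0.0938
finger_force: 1.0
```

```bash
python3 look.py w4.png '(266,262)'
```

```text
6.125 [0.61097961 0.03942985 0.33443073] [3.14148287e+00 1.17362881e-04 6.41515851e-01] [-2.63458707  0.42078924 -0.00965484] 0.09384706378917579
finger [-40.   27.2] 0.1354 [228. 294.]
finger [ 38.2 -45.1] 0.1354 [417. 294.]
(((-7.034417152404785, 27.4090518951416), (29.06122398376465, 41.105159759521484), 79.95342254638672), [[-29.799999237060547, 16.700000762939453], [10.699999809265137, 9.5], [15.699999809265137, 38.099998474121094], [-24.700000762939453, 45.29999923706055]])
```

View pics/w4.png

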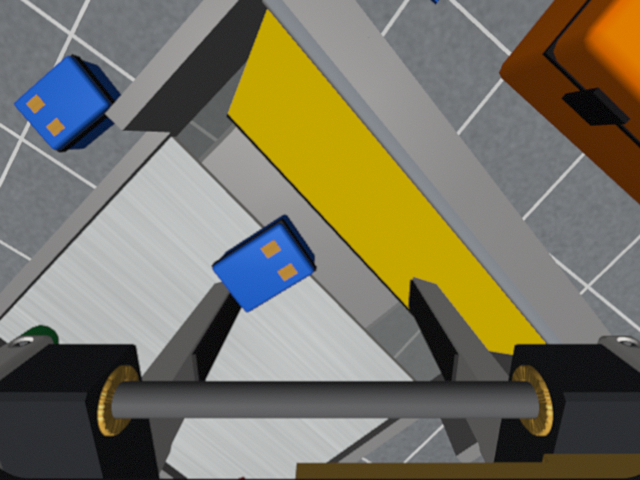

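Call:
step_arm([
  [[3.4, 3.67, 0, 0, 0, 0, 94], [3.4, 3.67, 0, 0, 0, 0, 94], [3.4, 3.67, 0, 0, 0, 0, 94], [0, 0, 0, 0, 0, 0, 94], [0, 0, 0, 0, 0, 0, 94], [0, 0, 0, 0, 0, 0, 94]],
])

```text
time: 6.92
tool_pos: [0.6252, 0.0369, 0.3342]
ee_rot: [-3.141, 0.001, 0.642]
wrist_force: [-3.4, 0.9, -2.0]
width: 0.0938
finger_force: 1.8
```

```bash
python3 look.py w5.png '(266,262)'
```

```text
6.925 [0.62523204 0.0368718  0.33419725] [-3.14101629e+00  8.48180874e-04  6.41705139e-01] [-3.40010844  0.88393927 -2.0354219 ] 0.09379848897883673
finger [-25.7  27.3] 0.1352 [228. 294.]
finger [ 52.4 -45. ] 0.1352 [417. 294.]
(((45.33824157714844, 37.45294189453125), (16.41966438293457, 23.137895584106445), 75.96372985839844), [[32.099998474121094, 32.29999923706055], [54.599998474121094, 26.700000762939453], [58.599998474121094, 42.599998474121094], [36.099998474121094, 48.20000076293945]])
```

View pics/w5.png

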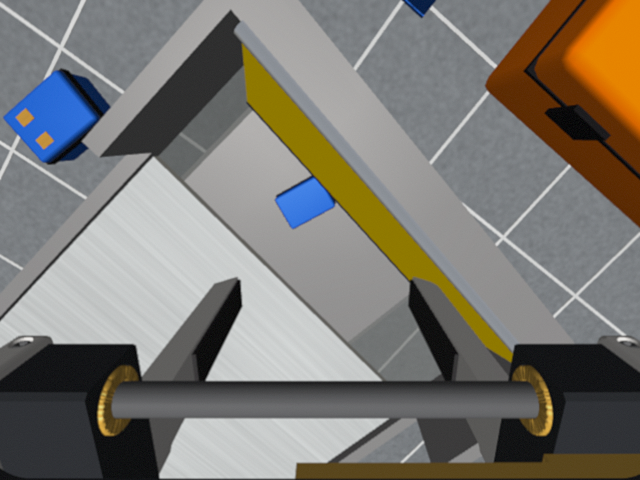

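Call:
step_arm([
  [[-4.1, -4.4, 0, 0, 0, 0, 94], [-4.1, -4.4, 0, 0, 0, 0, 94], [-4.1, -4.4, 0, 0, 0, 0, 94], [-4.1, -4.4, 0, 0, 0, 0, 94], [-4.1, -4.4, 0, 0, 0, 0, 94], [-4.1, -4.4, 0, 0, 0, 0, 94], [-4.1, -4.4, 0, 0, 0, 0, 94], [-4.1, -4.4, 0, 0, 0, 0, 94], [-4.1, -4.4, 0, 0, 0, 0, 94], [-4.1, -4.4, 0, 0, 0, 0, 94], [-4.1, -4.4, 0, 0, 0, 0, 94], [-4.1, -4.4, 0, 0, 0, 0, 94], [0, 0, -15, 0, 0, 0, 94], [0, 0, -25, 0, 0, 0, 94], [0, 0, -30, 0, 0, 0, 94], [0, 0, -20, 0, 0, 0, 94], [0, 0, 0, 0, 0, 0, 94], [0, 0, 0, 0, 0, 0, 94]],
])

```text
time: 9.22
tool_pos: [0.5543, 0.0497, 0.4242]
ee_rot: [-3.141, 0.001, 0.642]
wrist_force: [0.5, -0.9, -0.4]
width: 0.094
finger_force: 0.0
```

```bash
python3 - <<'E'
from h import *
o,p,f=wrist(); save(p,'w6.png'); print(o['time'],o['tool_pos'],o['wrist_force'])
for q in ['flap_edge','cell_center','cap_center']:
    print(q,[(round(r['confidence'],2),tobox(onz(f,r['xy'],H[q]))) for r in models.tip_of(p,q)][:3])
p=eyes.snapshot('scene'); save(p,'s2.png')
E
```

```text
9.225 [0.55433342 0.04967737 0.4241681 ] [ 0.46819165 -0.87026814 -0.39985285]
flap_edge [(0.95, array([-0.3, -0.5]))]
cell_center [(0.75, array([-147.5,   81.5]))]
cap_center [(0.83, array([-152.1,  -82.6]))]
```

View pics/w6.png

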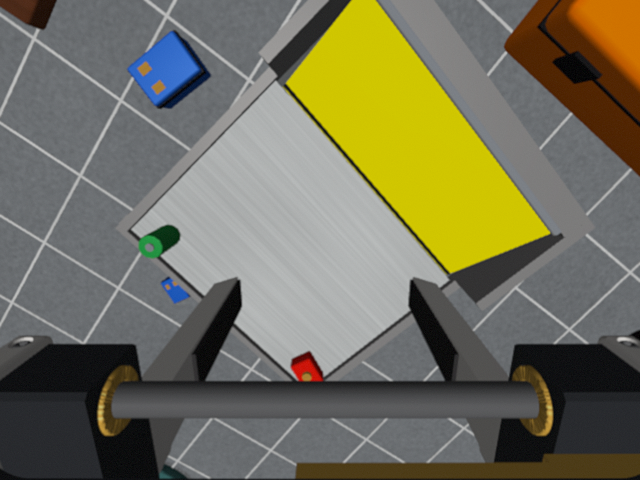

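View pics/s2.png

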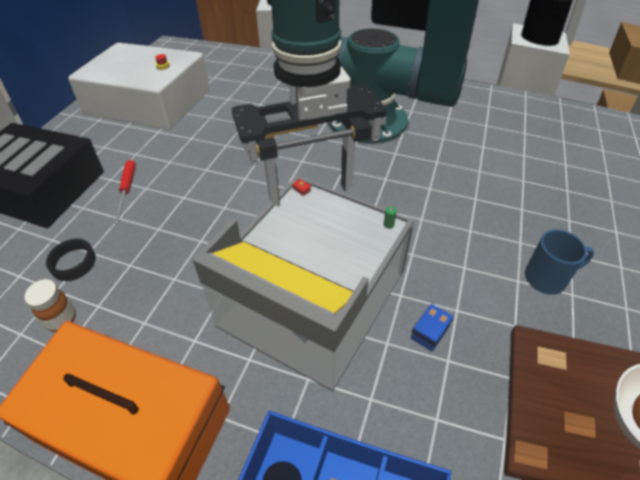

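The wrist picture shows the flap shut, with its edge running from (288,88) to (450,275). The ledge holds only the green cell at (158,242) and the red cap at (306,368), both where they were. In the scene picture the fingers are clear of the box.

```bash
python3 -c "
from bench import robot; print(robot.close_job())"
```

```text
the job is handed in; nothing more can be done
None
```

The blue pack was pushed off the ledge into the box while one finger held the flap open, the flap has closed by itself, the green cell and red cap are where they were, and the job is handed in (verdict not shown).

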